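# Roll the vial off the tray wall and lay it on the bottle roller

## Task

The closed sample vial has rolled down against the upright wall of the draining tray, where no finger fits beside it; a light touch on its top will roll it out over the low crest to the open groove. Get it out, pick it up and lay it, without dropping it, between the two black rollers of the bottle roller, in line with them and lying still once you let go. It is glass: keep the touch under about 20 N while rolling it out, do not press it hard onto the rollers, and leave the wash bottle, beaker and jar alone.

Things in the scene. Friction and masses are not known exactly. Their poses are not given: they have to be found in the camera images.
- vial_center (a point): centre of the vial: closed glass cylinder on its side, 36 mm diameter, 110 mm long, about 110 g, amber, paper label, blue cap of the same diameter. Point on its axis, half-way along. x is its axis (towards the cap); y, z turn as it rolls. Rolls easily on any slope; too long to span end to end. Starts along the tray's x against the wall, axis at tray y = +67 mm, 29 mm above the bench
- tray: fixed draining tray, grey with white rims, 180 mm (x) by about 185 mm (y). Origin under its middle on the bench, z up; x along the grooves, y across them to the wall. Floor heights: 9.2 mm at the wall (y = +85 mm), up at 5 degrees, then the white rib (see groove) at y = +53, down at 5 degrees to the open groove, 7.6 mm at y = +3, up again to 12 mm at y = -47, flat to -78. End rims 22 mm high at x = +-86
- wall (a point): middle of the top edge of the tray's upright white wall, on its inner face (tray y = +85 mm), 42 mm above the bench, 5 mm lower than the top of a vial lying against it; wall 8 mm thick, along the tray's x. Axes as the tray's
- groove (a point): bottom line of the open groove (thin blue line) at mid length, on the floor; axes as the tray's. Between it and the wall, along tray y = +53 mm, runs a low white rib with 22 degree flanks; its height differs from tray to tray and is not reported: the vial rises 1.5 to 4.5 mm as it passes over it. Let go short of it, the vial rolls back to the wall; past it, it rolls into the groove and soon lies still there
- roller: fixed white bottle roller, 230 mm (x) by 130 mm (y), origin on the bench under the rollers, z up, x along the rollers towards the drive housing (62 mm high, green band, from x = +93 mm). Two stopped black rubber rollers, 20 mm diameter, 166 mm long, axes at y = +-18 mm, 36 mm above the bench (tops 46 mm). Bearing plate at x = -83 mm, 46 mm high
- bed (a point): where the vial's centre is when it lies midway between the rollers, resting on both: 57 mm above the bench, 11 mm above the roller tops. Axes as the bottle roller's (x along the rollers)
- wash_bottle: bystander: white plastic wash bottle, 56 mm diameter, 130 mm high, origin at its foot
- beaker: bystander: glass beaker, 68 mm diameter, 80 mm high, origin at its foot
- jar: bystander: amber jar with black cap, 60 mm diameter, 70 mm high, origin at its foot
Mind the look-alikes: they are no part of the job. What is shaped like the part that bears vial_center but pink or red is not meant.

How it is judged:
At the end, for the whole second after the job is handed in: the vial lies between the two rollers of the bottle roller, resting on both (its centre within 5 mm across, 4 mm in height and 33 mm along of the bed point), in line with them within 7 degrees, released and at rest (z of vial_center in the frame of bed between -0.004 and 0.004 m and y of vial_center in the frame of bed between -0.005 and 0.005 m and x of vial_center in the frame of bed between -0.033 and 0.033 m and angle between the x axis of vial_center and the x axis of bed, either way round below 0.12 rad and linear speed of vial below 0.02 m/s); the robot touches nothing.
It fails at once if the vial is pressed against the tray with over 25 N while it is rolled out from the wall, or against the bottle roller with over 60 N ((contact force between vial and tray above 25 N and y of vial_center in the frame of groove above 0.03 m) or contact force between vial and roller above 60 N).
It fails at once if the vial is dropped: it moves faster than 0.6 m/s with no finger on it (linear speed of vial above 0.6 m/s and contact force between vial and the fingers below 0.05 N).
It fails at once if the wash bottle is moved more than 30 mm or tipped (distance of wash_bottle from where it was at the start of the episode above 0.03 m or angle between wash_bottle's own z axis and vertical above 0.5 rad).
It fails at once if the beaker is moved more than 30 mm or tipped (distance of beaker from where it was at the start of the episode above 0.03 m or angle between beaker's own z axis and vertical above 0.5 rad).
It fails at once if the jar is moved more than 30 mm or tipped (distance of jar from where it was at the start of the episode above 0.03 m or angle between jar's own z axis and vertical above 0.5 rad).
It also fails if it takes over 61 s, if anything falls off the work surface, if the arm or the gripper's body presses on something with over 40 N, if the wrist force passes 120 N, or if a joint passes its speed limit or range.

## Robot

A 6-joint arm with a two-finger parallel gripper is mounted at the origin on the work surface. World frame = base frame: x ahead of the robot, y to its left, z up, the work surface at z = 0. Lengths are in m, angles in rad, forces in N, time in s.
With the tool pointing down it reaches from about 0.35 to 0.875 m from the base axis. Payload 4.2 kg.
Tool frame: the origin (TCP) lies on the centre line of the jaws, within the pads' length; the fingertips stand robot.tip_reach ahead of it and the grasp point (between the pads) lies 5 mm behind it (robot.tip_reach is the distance from the TCP to the fingertips, in m); z points along the fingers, y is the direction in which the jaws open and shut (so a half turn about z gives the same grasp; the last joint's range is limited). The gripper opens to 87 mm and grips with 3 to 60 N. Pads are 19 mm wide; open, the fingers measure 117 mm over their backs; the gripper's body (75 mm by 190 mm) begins 51 mm behind the grasp point.
Start: joints at [1.404, 0.385, 0.008, 0, -1.194, -0.259], TCP at [0.258, 0.569, 0.237] pointing down, gripper open.
Joint ranges: [-3.14, 3.14], [-1.21, 2.06], [-1.07, 1.41], [-3.16, 2.05], [-2.99, -0.16], [-3.1, 3.1]. Speed limits (rad/s): [2.79, 2.79, 3.14, 3.14, 3.14, 3.14].

## Interface

Orientations are given as a rotation vector (axis times angle).
In Python, from plant import robot, optics gives the robot as it stands.
- The arm moves only by the tool arm_command, never from a script. Its argument "series" is a list of rows, each an object with "turn": the turn, a rotation vector about the tool's x, y, z in degrees, a list of three; "linear": the shift along the tool's x, y, z in cm, a list of three; "claw": the finger opening in cm, from 0 to 8.7. In form: [{"turn": [rx, ry, rz], "linear": [tx, ty, tz], "claw": claw}, ...]. A call has 1 to 5 rows; each row shifts and turns the commanded pose from where the row before left it, along the tool's axes as they then stand; what a row does not reach is not made up. A row lasts 1/10 s, in which the tool goes at most 50 mm and 8.59 degrees, less where a joint would pass 70% of its speed; a pose out of reach is approached as far as the arm can. A call with a gripper value outside its range is refused whole. The fingers move at their own pace and stop on an object; "newtons" is the grip in N (left out, the last holds). Time passes only in rows, so rows that do not move let the fingers close. It gives the time, the measured TCP pose, the force and the opening at its end, in the units of the state.
- robot.observe(): the state, without advancing time (a new reading comes with each control period).
- optics.get_image(name): name is "scene" or "top" or "wrist"; returns the picture (480x640x3 uint8, red, green, blue); there is no depth.
- optics.get_calibration(name): a dict with "mtx" (3x3 intrinsics, pixels), "extrinsics" (4x4, takes a point from camera to world coordinates). Camera axes: x right, y down, z forward; pixel columns grow to the right and rows downward; lengths in m; the calibration is good to about 2 mm. The wrist camera is an equidistant fisheye: a pixel r from the principal point sees the ray r / f radians off the axis. A picture is of the moment at which its call begins: read the wrist's pose just before it. get_calibration takes no time and is no camera call; for the wrist camera it gives the pose at the moment of the call.
- robot.hand_in(): hands the job in, once; it reports no verdict.
Trained networks look in the newest picture that a camera, given by its name, has taken for a name from the list of things; names that differ only in an ending like _2 or _b are one class to them, and where a whole thing is asked for, a point or a joint stands for the part that bears it (a point fixed in the world has none). Each returns a list of dicts, best first, with "p" (0 to 1); they miss things now and then, are a little off and sometimes report something else, mostly with a low value. They report only what shows in the picture. A call takes as long as a camera call. They do not tell look-alikes from the thing itself.
- optics.search_frame(camera, name): "bbox" ([left, top, right, bottom] in pixels, round what is visible of it).
- optics.cut_out(camera, name): "pixels" (480x640 bool, what is visible of it) and "bbox" ([left, top, right, bottom] in pixels, round what is visible of it).
- optics.tip_of(camera, name): "pixel" ([row, column] in pixels: a listed point, or the origin of a listed thing).
The state is a dict: "clock": time; "joint_positions": joint angles; "joint_vel": joint speeds; "joint_efforts": joint torques, N m; "position": TCP position; "tool_rot": TCP orientation; "wrist_force": force on the tool from outside, world axes, zero at the start; "torque": the same for the moment, N m; "opening": opening from 0.0 (shut) to 1.0 (fully open).
Only numpy, scipy, OpenCV 4.12 (cv2) and the standard library are available. Lean on these libraries where they do the work, as an engineer would, in place of code of your own. Each camera call takes 0.05 s, during which the arm holds its last target.

## Working session

There is one attempt and no reset: what is moved stays moved. The work goes in short steps, Python scripts to look and compute and a tool call to move; the robot and the scene stay as the last step left them, time stands still between calls to the robot, and variables do not carry over. Pictures are saved under pics/ and viewed, and the job is handed in when it is done.

Besides the shell and the picture viewer there is one more tool, called after "Emit:" as a command line: name --argument value ..., lists and objects as JSON in quotes. arm_command: Moves the arm, as the interface text tells. Its arguments: {"type":"object","properties":{"series":{"type":"array","items":{"type":"object","properties":{"turn":{"type":"array","items":{"type":"number"}},"linear":{"type":"array","items":{"type":"number"}},"claw":{"type":"number"}}}},"newtons":{"type":"number"}},"required":["series"]}

```bash
ls; mkdir -p pics
python3 - <<'E'
from plant import robot, optics
import cv2
s=robot.observe(); print({k:s[k] for k in('clock','position','tool_rot','opening','wrist_force')}, robot.tip_reach)
for c in('scene','top','wrist'):
    im=optics.get_image(c); cv2.imwrite(f'pics/{c}0.png',im[:,:,::-1])
    for n in('vial_center','tray','wall','groove','roller','bed'):
        try: 
            print(c,n,[(d['p'],d['pixel']) for d in optics.tip_of(c,n)][:3])
        except Exception as e: print(c,n,e)
E
```

```text
pics
{'clock': 0.0, 'position': array([0.25790292, 0.5686752 , 0.23545107]), 'tool_rot': array([ 3.06849675e+00, -6.63554380e-01, -5.43180565e-04]), 'opening': 1.0012766279739183, 'wrist_force': array([0.06729177, 0.64961998, 0.14655709])} 0.014
scene vial_center [(0.85, [276.1, 448.0]), (0.82, [206.3, 388.0]), (0.81, [247.5, 389.6])]
scene tray [(0.72, [260.8, 359.7])]
scene wall [(0.62, [245.4, 398.0])]
scene groove [(0.97, [259.1, 363.8]), (0.19, [260.5, 363.3])]
scene roller [(0.96, [251.0, 210.1])]
scene bed [(0.85, [240.2, 207.1])]
top vial_center [(0.89, [274.7, 236.8]), (0.88, [376.0, 242.0]), (0.68, [247.7, 165.2])]
top tray [(0.86, [266.6, 268.6])]
top wall [(0.78, [272.1, 227.0]), (0.29, [252.0, 444.1])]
top groove [(0.56, [263.5, 267.2])]
top roller [(0.22, [141.4, 290.4])]
top bed [(0.93, [238.7, 454.9]), (0.61, [139.7, 438.1])]
wrist vial_center [(0.59, [95.8, 573.2])]
wrist tray []
wrist wall []
wrist groove []
wrist roller []
wrist bed []
```

View pics/top0.png

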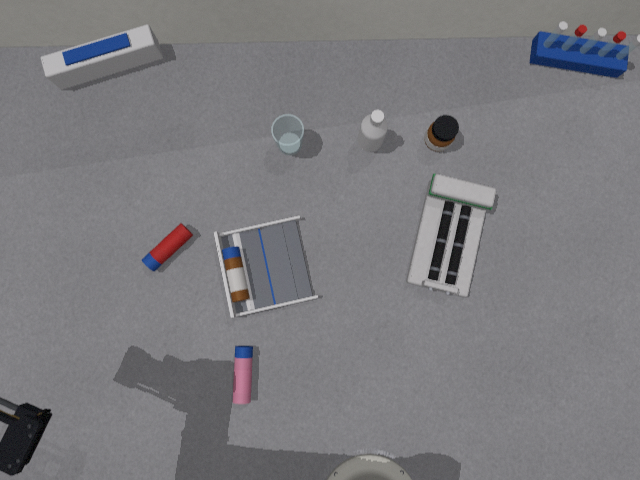

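View pics/scene0.png

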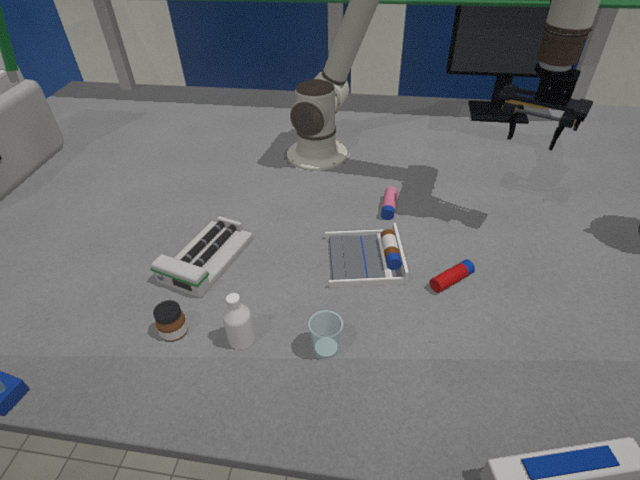

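View pics/wrist0.png

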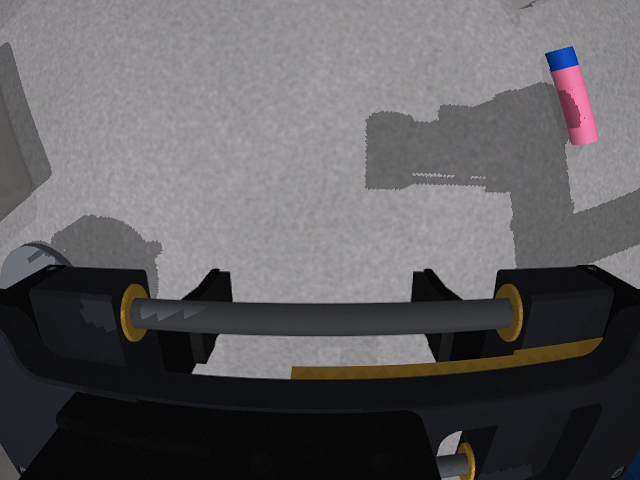

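Three look-alikes in the top view: (col 236, row 275) amber with a white label and blue cap, against the tray wall; red at (167,247); pink at (243,375). The amber one fits the description. I'll confirm it in a crop and measure the tray and roller.

```bash
cat > h.py <<'E'
import numpy as np, cv2
from plant import robot, optics
def px2w(cam,row,col,z,cal=None):
    c=cal or optics.get_calibration(cam); K=np.array(c['mtx']);T=np.array(c['extrinsics'])
    d=T[:3,:3]@np.linalg.solve(K,[col,row,1.]); o=T[:3,3]
    return o+d*(z-o[2])/d[2]
def w2px(cam,P):
    c=optics.get_calibration(cam); K=np.array(c['mtx']);T=np.array(c['extrinsics'])
    p=(np.asarray(P,float)-T[:3,3])@T[:3,:3]; q=p@K.T
    return q[...,:2]/q[...,2:]   # col,row
E
python3 - <<'E'
from h import *
im=cv2.imread('pics/top0.png')
a=cv2.resize(im[205:325,205:325],(590,590),interpolation=cv2.INTER_CUBIC)
b=cv2.resize(im[170:305,400:505],(459,590),interpolation=cv2.INTER_CUBIC)
cv2.imwrite('pics/crA.png',a);cv2.imwrite('pics/crB.png',b)
im=cv2.imread('pics/scene0.png')
cv2.imwrite('pics/crC.png',cv2.resize(im[210:300,310:420],(792,648-54),interpolation=cv2.INTER_CUBIC))
cv2.imwrite('pics/crD.png',cv2.resize(im[205:305,145:260],(690,600),interpolation=cv2.INTER_CUBIC))
for c in('top','scene'): 
  q=optics.get_calibration(c); print(np.round(q['mtx'],1).tolist(),np.round(q['extrinsics'],3).tolist())
print(px2w('top',274.7,236.8,.029),px2w('scene',247.5,389.6,.029))
print('groove',px2w('top',267.2,263.5,.0076),px2w('scene',259.1,363.8,.0076))
print('bed',px2w('top',238.7,454.9,.057),px2w('scene',240.2,207.1,.057))
E
```

```text
[[453.0, 0.0, 317.5], [0.0, 453.0, 249.0], [0.0, 0.0, 1.0]] [[-0.024, -0.991, 0.128, 0.396], [-1.0, 0.023, -0.006, 0.098], [0.003, -0.128, -0.992, 0.961], [0.0, 0.0, 0.0, 1.0]]
[[450.3, 0.0, 321.7], [0.0, 450.3, 244.8], [0.0, 0.0, 1.0]] [[-0.158, 0.659, -0.736, 1.293], [0.987, 0.089, -0.132, 0.241], [-0.022, -0.747, -0.664, 0.767], [0.0, 0.0, 0.0, 1.0]]
[0.46755445 0.26026765 0.029     ] [0.4641225  0.25990387 0.029     ]
groove [0.48370708 0.20763559 0.0076    ] [0.49092578 0.20024919 0.0076    ]
bed [ 0.52781787 -0.18506303  0.057     ] [ 0.52799068 -0.17783262  0.057     ]
```

View pics/crA.png

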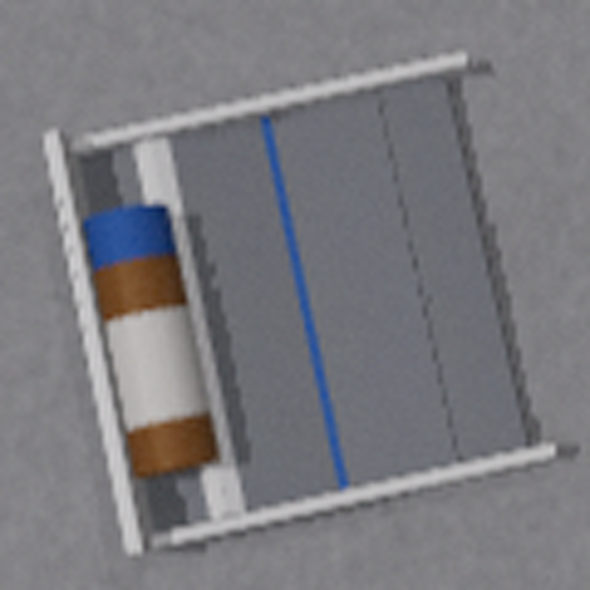

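View pics/crB.png

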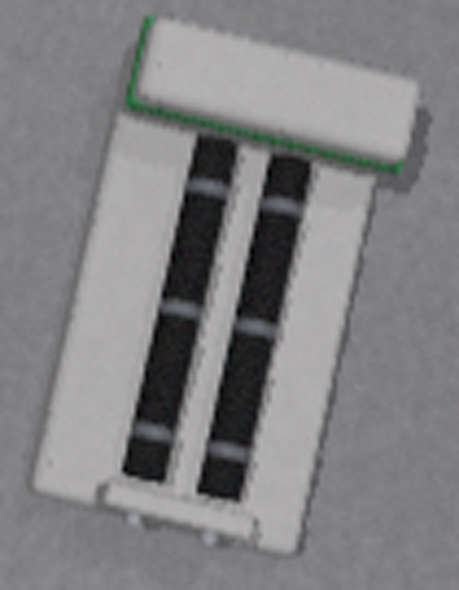

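View pics/crC.png

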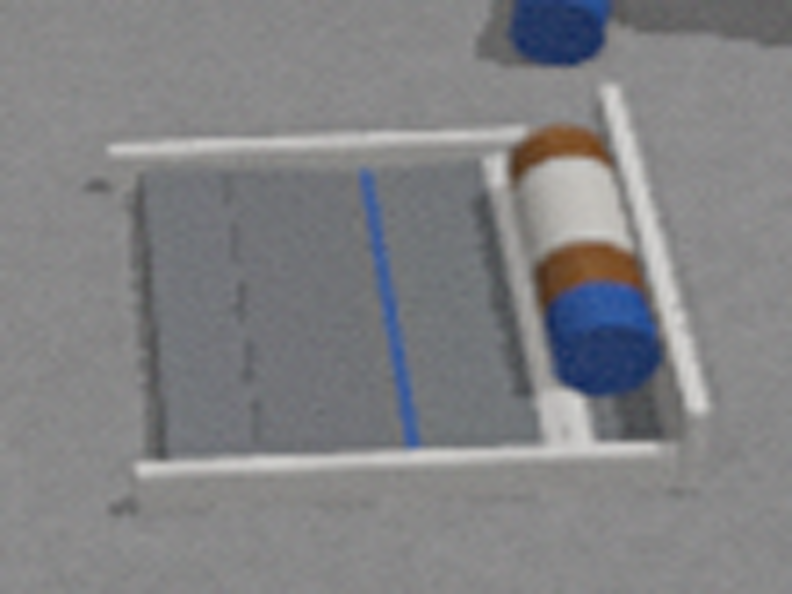

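View pics/crD.png

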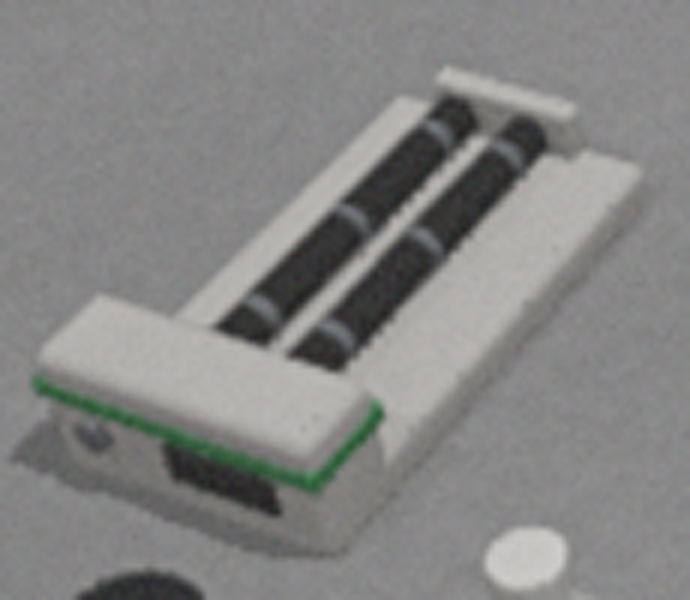

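```bash
cat > fit.py <<'E'
from h import *
from scipy.optimize import least_squares
A=lambda p:(205+p[0]/4.917-.4,205+p[1]/4.917-.4)
B=lambda p:(400+p[0]/4.371-.4,170+p[1]/4.371-.4)
C=lambda p:(310+p[0]/7.2-.43,210+p[1]/6.6-.43)
D=lambda p:(145+p[0]/6-.42,205+p[1]/6-.42)
W=lambda cam,p,z: px2w(cam,p[1],p[0],z)[:2]
T=[] # (pt, axis, value, cam)
def add(cam,f,p1,p2,z,ax,v):
    for t in(0,.5,1): T.append((W(cam,f(np.array(p1)*(1-t)+np.array(p2)*t),z),ax,v,cam))
add('top',A,(265,118),(344,487),.0076,1,.003)
add('top',A,(62,133),(143,545),.042,1,.085)
add('top',A,(80,145),(465,60),.022,0,.086)
add('top',A,(170,537),(553,450),.022,0,-.086)
add('scene',C,(366,170),(411,446),.0076,1,.003)
add('scene',C,(603,90),(690,410),.042,1,.085)
add('scene',C,(110,150),(525,132),.022,0,-.086)
add('scene',C,(138,470),(660,450),.022,0,.086)
def fit(cams):
    def r(q):
        c,s=np.cos(q[2]),np.sin(q[2]); R=np.array([[c,-s],[s,c]])
        return [((p-q[:2])@R)[a]-v for p,a,v,cm in T if cm in cams]
    o=least_squares(r,[.48,.2,.2]); return o.x,np.round(np.array(o.fun)*1e3,1)
for c in(('top',),('scene',),('top','scene')): print(c,*fit(c))
for cam,f,P in(('top',B,[(208,187),(283,206),(181,308),(256,326),(152,433),(227,452)]),('scene',D,[(263,308),(335,335),(352,218),(427,241),(440,132),(509,152)])):
    w=np.array([W(cam,f(p),.046) for p in P]); m=(w[::2]+w[1::2])/2
    print(cam,np.round(m,4).tolist(),'sep',np.linalg.norm(w[::2]-w[1::2],axis=1), 'yaw',np.degrees(np.arctan2(*(m[0]-m[2])[::-1])))
E
python3 fit.py
```

```text
('top',) [0.48652148 0.19804024 0.19780076] [ 0.4  0.3  0.1 -0.5 -0.3 -0.  -0.6 -0.6 -0.6  0.5  0.6  0.7]
('scene',) [0.48668788 0.19749653 0.19703412] [-0.2 -0.7 -1.1  0.7  0.7  0.6  0.1 -0.6 -1.2  0.4  0.6  0.7]
('top', 'scene') [0.48660285 0.19776878 0.19749707] [ 0.7  0.5  0.3 -0.2  0.   0.3 -0.7 -0.6 -0.6  0.5  0.6  0.7 -0.5 -1.
 -1.4  0.5  0.4  0.3  0.1 -0.5 -1.2  0.4  0.6  0.8]
top [[0.5796, -0.1934], [0.5226, -0.1772], [0.4642, -0.1601]] sep [0.03617295 0.03578815 0.03559239] yaw -16.09842653767163
scene [[0.582, -0.1919], [0.5247, -0.1752], [0.4662, -0.1585]] sep [0.03564627 0.0366324  0.03451538] yaw -16.076984659450588
```

```bash
cat > go.py <<'E'
from h import *
from scipy.spatial.transform import Rotation as R
TO=np.array([.4866,.1978]);TY=.1975; RO=np.array([.5237,-.1762]);RY=np.radians(-16.1)
def fr(o,a,x,y): return o+np.array([np.cos(a)*x-np.sin(a)*y,np.sin(a)*x+np.cos(a)*y])
tray=lambda x,y: fr(TO,TY,x,y); roll=lambda x,y: fr(RO,RY,x,y)
def Rt(yaw): # tool x along yaw, z down
    return R.from_matrix(np.array([[np.cos(yaw),np.sin(yaw),0],[np.sin(yaw),-np.cos(yaw),0],[0,0,-1]]))
def delta(xy,z,yaw):
    s=robot.observe(); r=R.from_rotvec(s['tool_rot']); t=Rt(yaw)
    d=np.array([*xy,z])-s['position']
    print('clock',s['clock'],'pos',np.round(s['position'],4),'F',np.round(s['wrist_force'],2),'open',round(s['opening'],3))
    print('turn deg',np.round((r.inv()*t).as_rotvec(degrees=True),2),'lin cm in present frame',np.round(r.inv().apply(d)*100,2),' in target frame',np.round(t.inv().apply(d)*100,2))
E
python3 - <<'E'
from go import *
delta(tray(-.007,.074),.12,TY)
for n,p in(('wash',(373,150)),('beaker',(290,148)),('jar',(440,147))): print(n,px2w('top',p[1],p[0],0.0))
E
```

```text
clock 1.05 pos [0.2581 0.5692 0.2365] F [-0.81 -0.39 -0.87] open 0.999
turn deg [  0.     0.   -35.71] lin cm in present frame [31.26 18.78 11.65]  in target frame [14.42 33.5  11.65]
wash [ 0.73772261 -0.03481274  0.        ]
beaker [0.74649023 0.14789005 0.        ]
jar [ 0.7411925  -0.18288983  0.        ]
```

Emit:
arm_command --series '[{"turn": [0, 0, -7.15], "linear": [0, 0, 0], "claw": 0}, {"turn": [0, 0, -7.15], "linear": [0, 0, 0], "claw": 0}, {"turn": [0, 0, -7.15], "linear": [0, 0, 0], "claw": 0}, {"turn": [0, 0, -7.15], "linear": [0, 0, 0], "claw": 0}, {"turn": [0, 0, -7.1], "linear": [0, 0, 0], "claw": 0}]' --newtons 10

```text
clock: 1.55
position: [0.2581, 0.5692, 0.2365]
tool_rot: [-3.125, -0.317, -0.0]
wrist_force: [0.1, -0.7, -0.3]
opening: 0.631
```

Emit:
arm_command --series '[{"turn": [0, 0, 0], "linear": [1.8, 4.2, 0], "claw": 0}, {"turn": [0, 0, 0], "linear": [1.8, 4.2, 0], "claw": 0}, {"turn": [0, 0, 0], "linear": [1.8, 4.2, 0.5], "claw": 0}, {"turn": [0, 0, 0], "linear": [1.8, 4.2, 1], "claw": 0}, {"turn": [0, 0, 0], "linear": [1.8, 4.2, 1], "claw": 0}]'

```text
clock: 2.05
position: [0.3883, 0.3795, 0.2117]
tool_rot: [-3.125, -0.31, -0.001]
wrist_force: [-0.2, 1.0, -0.1]
opening: 0.173
```

Emit:
arm_command --series '[{"turn": [0, 0, 0], "linear": [1.8, 4.2, 1.5], "claw": 0}, {"turn": [0, 0, 0], "linear": [1.8, 4.2, 2], "claw": 0}, {"turn": [0, 0, 0], "linear": [1.8, 4.1, 2], "claw": 0}, {"turn": [0, 0, 0], "linear": [0, 0, 2], "claw": 0}, {"turn": [0, 0, 0], "linear": [0, 0, 1.6], "claw": 0}]'

```text
clock: 2.55
position: [0.4656, 0.2671, 0.1195]
tool_rot: [3.126, 0.304, -0.001]
wrist_force: [0.3, 0.4, -0.1]
opening: 0.008
```

Run:
```python
from go import *
delta(tray(-.007,.074),.075,TY)
im=optics.get_image('wrist'); cv2.imwrite('pics/w1.png',im[:,:,::-1])
im=optics.get_image('scene'); cv2.imwrite('pics/s1.png',cv2.resize(im[130:300,300:480],(635,600))[:,:,::-1])
```

```text
clock 2.55 pos [0.4656 0.2671 0.1195] F [ 0.26  0.39 -0.07] open 0.008
turn deg [ 0.02  0.04 -0.2 ] lin cm in present frame [ 0.   -0.19  4.45]  in target frame [-0.   -0.19  4.45]
```

View pics/w1.png

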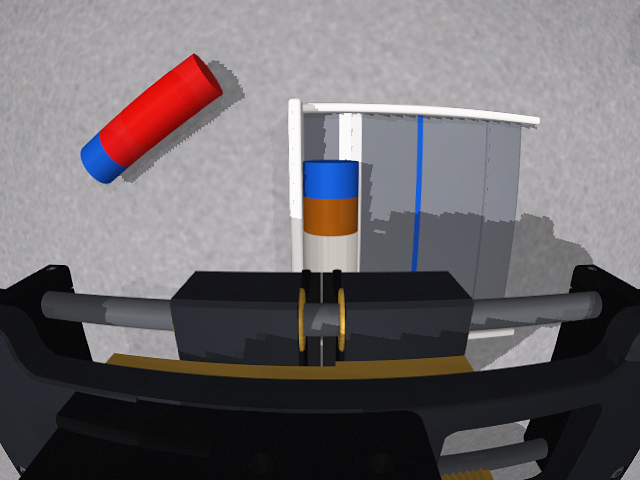

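View pics/s1.png

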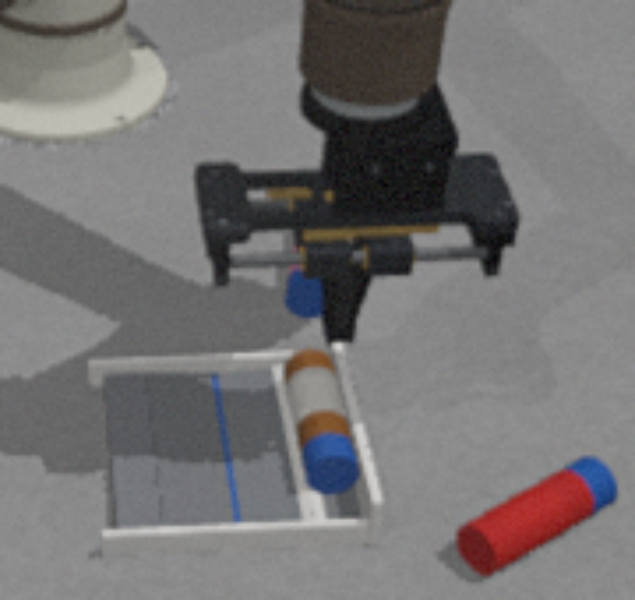

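Emit:
arm_command --series '[{"turn": [0, 0, -0.2], "linear": [0, -0.2, 2.5], "claw": 0}, {"turn": [0, 0, 0], "linear": [0, 0, 2.0], "claw": 0}, {"turn": [0, 0, 0], "linear": [0, 0, 0.7], "claw": 0}, {"turn": [0, 0, 0], "linear": [0, 0, 0], "claw": 0}]'

```text
clock: 3.05
position: [0.4645, 0.271, 0.0684]
tool_rot: [3.125, 0.316, -0.001]
wrist_force: [-0.4, -0.6, -0.2]
opening: 0.005
```

Run:
```python
from go import *
delta(tray(-.007,.074),.061,TY)
im=optics.get_image('scene'); cv2.imwrite('pics/s2.png',cv2.resize(im[200:300,350:450],(600,600))[:,:,::-1])
```

```text
clock 3.05 pos [0.4645 0.271  0.0684] F [-0.39 -0.58 -0.23] open 0.005
turn deg [0.04 0.04 0.23] lin cm in present frame [0.03 0.22 0.74]  in target frame [0.03 0.22 0.74]
```

View pics/s2.png

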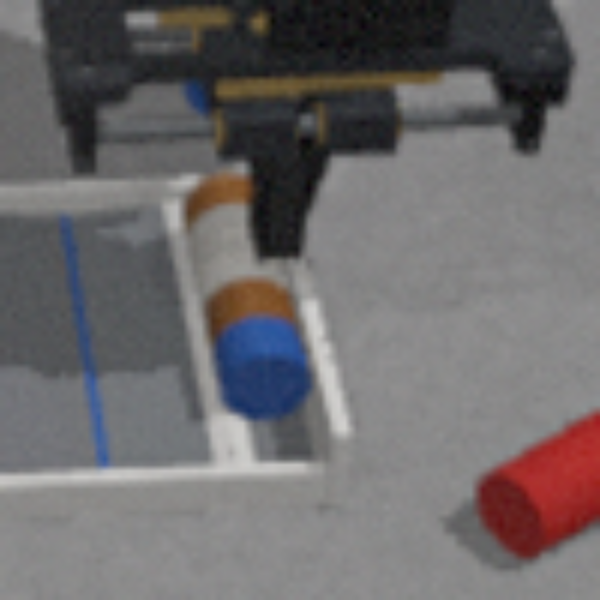

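Emit:
arm_command --series '[{"turn": [0, 0, 0], "linear": [0, 0.2, 0.4], "claw": 0}, {"turn": [0, 0, 0], "linear": [0, 0, 0.15], "claw": 0}, {"turn": [0, 0, 0], "linear": [0, 0, 0], "claw": 0}]'

```text
clock: 3.4
position: [0.4651, 0.2689, 0.0634]
tool_rot: [-3.125, -0.315, -0.001]
wrist_force: [-0.6, -0.5, 0.4]
opening: 0.002
```

Emit:
arm_command --series '[{"turn": [0, 0, 0], "linear": [0, 0, 0.1], "claw": 0}, {"turn": [0, 0, 0], "linear": [0, 0, 0], "claw": 0}]'

```text
clock: 3.6
position: [0.465, 0.2689, 0.0622]
tool_rot: [-3.126, -0.315, -0.0]
wrist_force: [0.4, -0.5, -0.3]
opening: 0.005
```

Emit:
arm_command --series '[{"turn": [0, 0, 0], "linear": [0, 0, 0.05], "claw": 0}, {"turn": [0, 0, 0], "linear": [0, 0, 0], "claw": 0}]'

```text
clock: 3.8
position: [0.465, 0.2689, 0.0615]
tool_rot: [3.126, 0.315, -0.0]
wrist_force: [0.0, 0.7, -0.2]
opening: 0.005
```

Emit:
arm_command --series '[{"turn": [0, 0, 0], "linear": [0, 0, 0.05], "claw": 0}, {"turn": [0, 0, 0], "linear": [0, 0, 0], "claw": 0}]'

```text
clock: 4.0
position: [0.4651, 0.269, 0.0611]
tool_rot: [-3.126, -0.315, -0.0]
wrist_force: [-0.2, 0.2, 0.5]
opening: 0.005
```

Emit:
arm_command --series '[{"turn": [0, 0, 0], "linear": [0, 0, 0.05], "claw": 0}, {"turn": [0, 0, 0], "linear": [0, 0, 0], "claw": 0}]'

```text
clock: 4.2
position: [0.4651, 0.269, 0.0609]
tool_rot: [-3.126, -0.315, -0.001]
wrist_force: [-0.5, 0.2, 3.6]
opening: 0.002
```

Emit:
arm_command --series '[{"turn": [0, 0, 0], "linear": [0, 0.2, 0.03], "claw": 0}]'

```text
clock: 4.3
position: [0.4656, 0.2674, 0.0609]
tool_rot: [-3.125, -0.316, -0.001]
wrist_force: [-3.0, 0.3, 8.0]
opening: 0.006
```

Emit:
arm_command --series '[{"turn": [0, 0, 0], "linear": [0, 0.2, 0], "claw": 0}]'

```text
clock: 4.4
position: [0.4659, 0.2653, 0.0611]
tool_rot: [-3.125, -0.316, -0.001]
wrist_force: [-3.2, 0.3, 7.4]
opening: 0.005
```

Emit:
arm_command --series '[{"turn": [0, 0, 0], "linear": [0, 0.2, -0.01], "claw": 0}]'

```text
clock: 4.5
position: [0.4664, 0.2636, 0.0614]
tool_rot: [-3.125, -0.315, -0.002]
wrist_force: [-5.0, 2.2, 10.0]
opening: 0.007
```

Run:
```python
from go import *
s=robot.observe(); print(s['torque'],s['wrist_force'])
im=optics.get_image('scene'); cv2.imwrite('pics/s3.png',cv2.resize(im[200:300,350:450],(600,600))[:,:,::-1])
im=optics.get_image('wrist'); cv2.imwrite('pics/w3.png',im[:,:,::-1])
```

```text
[ 0.44502861  1.38299438 -0.03772993] [-5.03866158  2.18321029 10.04215209]
```

View pics/s3.png

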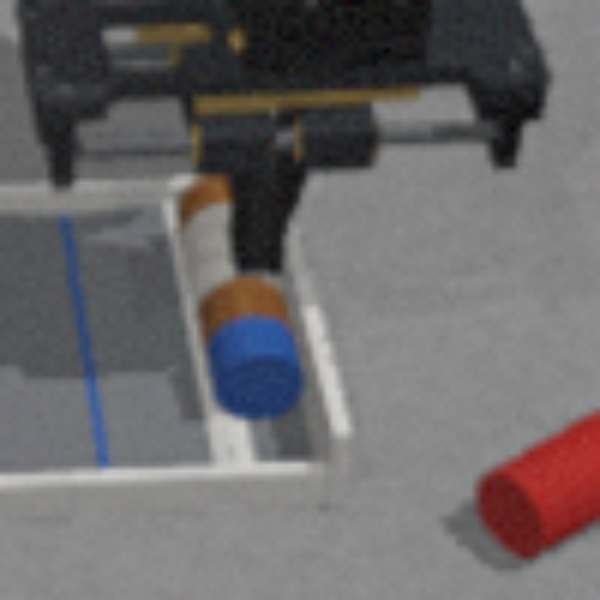

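View pics/w3.png

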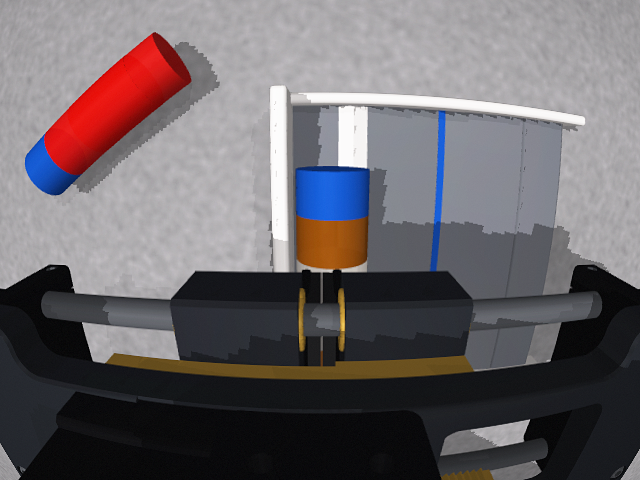

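Emit:
arm_command --series '[{"turn": [0, 0, 0], "linear": [-0.05, 0.2, -0.03], "claw": 0}]'

```text
clock: 4.7
position: [0.4666, 0.2619, 0.0618]
tool_rot: [-3.124, -0.316, -0.003]
wrist_force: [-1.7, 1.3, 7.4]
opening: 0.007
```

Emit:
arm_command --series '[{"turn": [0, 0, 0], "linear": [-0.01, 0.2, -0.02], "claw": 0}]'

```text
clock: 4.8
position: [0.467, 0.2601, 0.0622]
tool_rot: [-3.124, -0.316, -0.004]
wrist_force: [-2.9, 1.2, 8.5]
opening: 0.002
```

Emit:
arm_command --series '[{"turn": [0, 0, 0], "linear": [-0.02, 0.2, -0.03], "claw": 0}]'

```text
clock: 4.9
position: [0.4673, 0.2581, 0.0626]
tool_rot: [-3.124, -0.316, -0.004]
wrist_force: [-2.8, 1.8, 7.8]
opening: 0.002
```

Emit:
arm_command --series '[{"turn": [0, 0, 0], "linear": [-0.02, 0.2, -0.03], "claw": 0}]'

```text
clock: 5.0
position: [0.4677, 0.2562, 0.063]
tool_rot: [-3.123, -0.316, -0.005]
wrist_force: [-3.0, 1.4, 8.8]
opening: 0.007
```

Emit:
arm_command --series '[{"turn": [0, 0, 0], "linear": [-0.01, 0.2, -0.03], "claw": 0}]'

```text
clock: 5.1
position: [0.4681, 0.2543, 0.0633]
tool_rot: [-3.123, -0.316, -0.005]
wrist_force: [-1.5, 1.0, 8.6]
opening: 0.007
```

Emit:
arm_command --series '[{"turn": [0, 0, 0], "linear": [-0.01, 0.2, -0.03], "claw": 0}]'

```text
clock: 5.2
position: [0.4685, 0.2523, 0.0637]
tool_rot: [-3.123, -0.316, -0.005]
wrist_force: [-2.2, 1.8, 8.3]
opening: 0.009
```

Emit:
arm_command --series '[{"turn": [0, 0, 0], "linear": [-0.01, 0.2, -0.03], "claw": 0}]'

```text
clock: 5.3
position: [0.4689, 0.2503, 0.0639]
tool_rot: [-3.123, -0.316, -0.006]
wrist_force: [-1.2, 0.3, 8.1]
opening: 0.006
```

Emit:
arm_command --series '[{"turn": [0, 0, 0], "linear": [-0.01, 0.2, -0.03], "claw": 0}]'

```text
clock: 5.4
position: [0.4693, 0.2483, 0.0642]
tool_rot: [-3.123, -0.316, -0.006]
wrist_force: [-0.3, 0.5, 7.3]
opening: 0.006
```

Emit:
arm_command --series '[{"turn": [0, 0, 0], "linear": [-0.01, 0.2, -0.02], "claw": 0}]'

```text
clock: 5.5
position: [0.4697, 0.2463, 0.0644]
tool_rot: [-3.123, -0.316, -0.006]
wrist_force: [-0.8, 0.8, 6.3]
opening: 0.008
```

Emit:
arm_command --series '[{"turn": [0, 0, 0], "linear": [0, 0.2, -0.02], "claw": 0}]'

```text
clock: 5.6
position: [0.4701, 0.2442, 0.0645]
tool_rot: [-3.123, -0.316, -0.006]
wrist_force: [-0.1, 1.4, 5.3]
opening: 0.004
```

Emit:
arm_command --series '[{"turn": [0, 0, 0], "linear": [0, 0.2, -0.01], "claw": 0}]'

```text
clock: 5.7
position: [0.4705, 0.2421, 0.0645]
tool_rot: [-3.124, -0.316, -0.006]
wrist_force: [0.5, 0.4, 6.0]
opening: 0.007
```

Emit:
arm_command --series '[{"turn": [0, 0, 0], "linear": [0, 0.2, 0], "claw": 0}]'

```text
clock: 5.8
position: [0.4709, 0.2401, 0.0644]
tool_rot: [-3.124, -0.316, -0.005]
wrist_force: [1.1, -0.2, 4.4]
opening: 0.003
```

Emit:
arm_command --series '[{"turn": [0, 0, 0], "linear": [0, 0.2, 0.02], "claw": 0}]'

```text
clock: 5.9
position: [0.4713, 0.238, 0.0641]
tool_rot: [-3.124, -0.316, -0.005]
wrist_force: [0.9, -0.6, 5.0]
opening: 0.002
```

Emit:
arm_command --series '[{"turn": [0, 0, 0], "linear": [0, 0.2, 0.03], "claw": 0}]'

```text
clock: 6.0
position: [0.4717, 0.236, 0.0638]
tool_rot: [-3.124, -0.316, -0.005]
wrist_force: [0.4, -0.1, 4.7]
opening: 0.001
```

Emit:
arm_command --series '[{"turn": [0, 0, 0], "linear": [0, 0.2, 0.03], "claw": 0}]'

```text
clock: 6.1
position: [0.4721, 0.2339, 0.0634]
tool_rot: [-3.124, -0.316, -0.005]
wrist_force: [1.2, -0.6, 5.5]
opening: 0.005
```

Run:
```python
from go import *
im=optics.get_image('scene'); cv2.imwrite('pics/s4.png',cv2.resize(im[200:300,350:450],(600,600))[:,:,::-1])
```

```text
(no output)
```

View pics/s4.png

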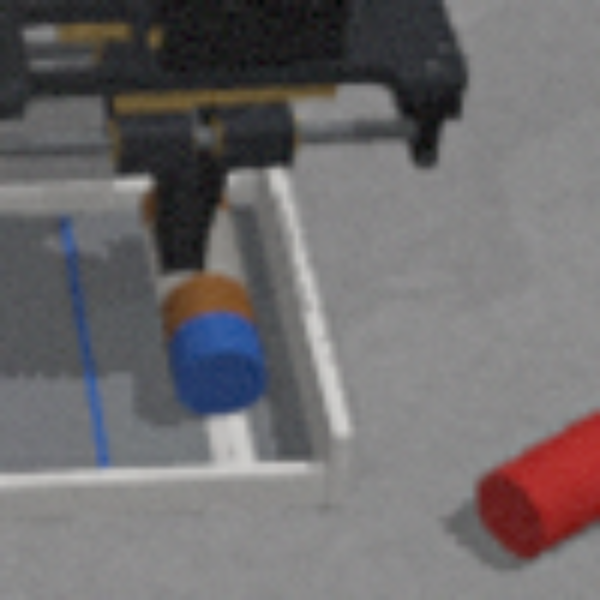

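Emit:
arm_command --series '[{"turn": [0, 0, 0], "linear": [0, 0.2, 0.03], "claw": 0}, {"turn": [0, 0, 0], "linear": [0, 0.2, 0.02], "claw": 0}]'

```text
clock: 6.35
position: [0.4728, 0.2299, 0.0629]
tool_rot: [-3.125, -0.316, -0.005]
wrist_force: [1.5, -1.0, 5.1]
opening: 0.005
```

Emit:
arm_command --series '[{"turn": [0, 0, 0], "linear": [0, 0.1, -0.5], "claw": 0}, {"turn": [0, 0, 0], "linear": [0, 0, -2], "claw": 0}, {"turn": [0, 0, 0], "linear": [0, 0, -3], "claw": 0}, {"turn": [0, 0, 0], "linear": [0, 0.8, -2.5], "claw": 8.7}, {"turn": [0, 0, 0], "linear": [0, 1.5, 0], "claw": 8.7}]'

```text
clock: 6.85
position: [0.4777, 0.2074, 0.145]
tool_rot: [-3.122, -0.318, -0.009]
wrist_force: [0.2, 0.9, 0.6]
opening: 0.112
```

Emit:
arm_command --series '[{"turn": [0, 0, 0], "linear": [0, 0.5, 0], "claw": 8.7}, {"turn": [0, 0, 0], "linear": [0, 0, 0], "claw": 8.7}, {"turn": [0, 0, 0], "linear": [0, 0, 0], "claw": 8.7}, {"turn": [0, 0, 0], "linear": [0, 0, 0], "claw": 8.7}, {"turn": [0, 0, 0], "linear": [0, 0, 0], "claw": 8.7}]'

```text
clock: 7.35
position: [0.4771, 0.2012, 0.1412]
tool_rot: [3.125, 0.315, -0.002]
wrist_force: [0.7, 0.1, -0.4]
opening: 0.562
```

Run:
```python
from go import *
delta(tray(-.007,.003),.031,TY)
im=optics.get_image('scene'); cv2.imwrite('pics/s5.png',cv2.resize(im[190:300,310:430],(654,600))[:,:,::-1])
im=optics.get_image('wrist'); cv2.imwrite('pics/w5.png',im[:,:,::-1])
```

```text
clock 7.35 pos [0.4771 0.2012 0.1412] F [ 0.71  0.08 -0.39] open 0.562
turn deg [0.03 0.06 0.21] lin cm in present frame [ 0.18  0.21 11.02]  in target frame [ 0.17  0.22 11.02]
```

View pics/s5.png

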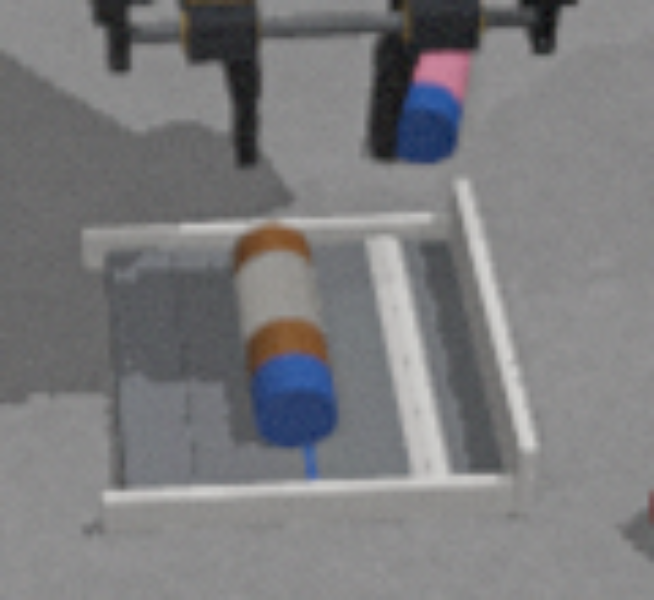

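View pics/w5.png

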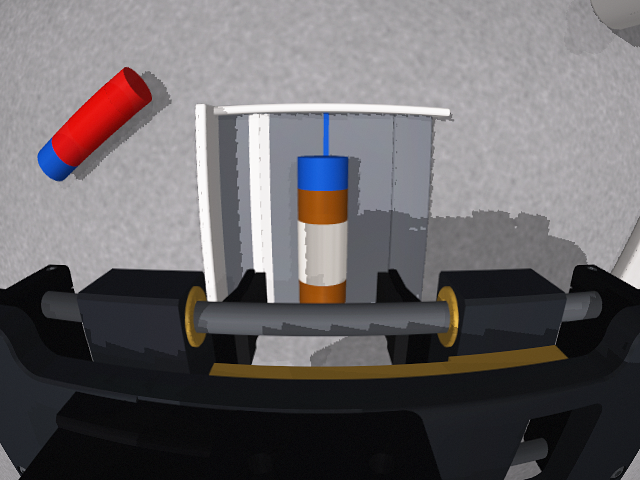

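Run:
```python
from go import *
c,s=np.cos(TY),np.sin(TY)
im=optics.get_image('top'); cv2.imwrite('pics/t6.png',cv2.resize(im[200:320,200:330],(650,600))[:,:,::-1])
for cam in('top','scene'):
  if cam=='scene': optics.get_image(cam)
  for d in optics.tip_of(cam,'vial_center')[:3]:
    p=px2w(cam,*d['pixel'],.0257)[:2]-TO; print(cam,d,'tray xy',[c*p[0]+s*p[1],-s*p[0]+c*p[1]])
```

```text
top {'pixel': [246.0, 165.5], 'p': 0.78} tray xy [np.float64(0.08518091712442036), np.float64(0.1985154499667071)]
top {'pixel': [267.0, 263.2], 'p': 0.65} tray xy [np.float64(-0.002394720685789209), np.float64(0.009022372847742434)]
top {'pixel': [375.0, 243.4], 'p': 0.6} tray xy [np.float64(-0.20681623801978338), np.float64(0.09237415579763904)]
scene {'pixel': [274.9, 450.8], 'p': 0.76} tray xy [np.float64(0.08810248085445962), np.float64(0.1908775932060582)]
scene {'pixel': [249.3, 368.9], 'p': 0.69} tray xy [np.float64(-0.010137328639477203), np.float64(0.014920688288049152)]
```

View pics/t6.png

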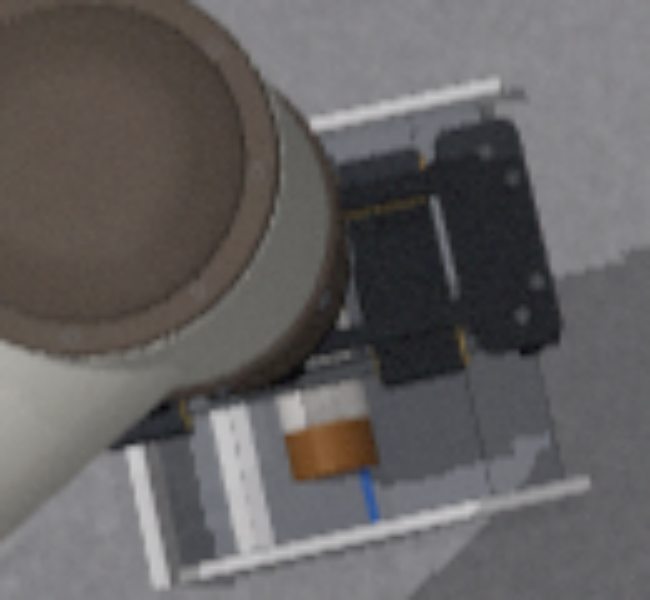

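Emit:
arm_command --series '[{"turn": [0, 0, 0], "linear": [0.2, 0.2, 0], "claw": 8.7}, {"turn": [0, 0, 0], "linear": [0, 0, 0], "claw": 8.7}, {"turn": [0, 0, 0], "linear": [0, 0, 0], "claw": 8.7}, {"turn": [0, 0, 0], "linear": [0, 0, 0], "claw": 8.7}, {"turn": [0, 0, 0], "linear": [0, 0, 0], "claw": 8.7}]'

```text
clock: 8.15
position: [0.4796, 0.1994, 0.1419]
tool_rot: [-3.126, -0.315, -0.0]
wrist_force: [-0.7, -0.4, 0.4]
opening: 0.998
```

Emit:
arm_command --series '[{"turn": [0, 0, 0], "linear": [0, 0, 0], "claw": 8.7}, {"turn": [0, 0, 0], "linear": [0, 0, 0], "claw": 8.7}, {"turn": [0, 0, 0], "linear": [0, 0, 0], "claw": 8.7}, {"turn": [0, 0, 0], "linear": [0, 0, 0], "claw": 8.7}, {"turn": [0, 0, 0], "linear": [0, 0, 0], "claw": 8.7}]'

```text
clock: 8.65
position: [0.4796, 0.1994, 0.1418]
tool_rot: [3.126, 0.315, -0.0]
wrist_force: [0.3, 0.3, 0.7]
opening: 0.998
```

Run:
```python
from go import *
c,s=np.cos(TY),np.sin(TY)
delta(tray(-.007,.003),.031,TY)
for k in range(3):
  im=optics.get_image('scene')
  if k in(0,2): cv2.imwrite(f'pics/s7{k}.png',cv2.resize(im[200:300,320:400],(480,600))[:,:,::-1])
  for d in optics.tip_of('scene','vial_center')[:4]:
    p=px2w('scene',*d['pixel'],.0257)[:2]-TO; q=[c*p[0]+s*p[1],-s*p[0]+c*p[1]]
    if abs(q[1])<.06: print(d,np.round(q,4))
a=cv2.imread('pics/s70.png');b=cv2.imread('pics/s72.png'); print(cv2.absdiff(a,b).max());
```

```text
clock 8.65 pos [0.4796 0.1994 0.1418] F [0.27 0.33 0.7 ] open 0.998
turn deg [0.   0.   0.19] lin cm in present frame [-0.05 -0.   11.08]  in target frame [-0.05 -0.   11.08]
{'pixel': [249.7, 362.0], 'p': 0.88} [-0.0098 -0.002 ]
{'pixel': [250.0, 361.4], 'p': 0.89} [-0.0088 -0.0036]
{'pixel': [249.6, 362.4], 'p': 0.6} [-0.0101 -0.001 ]
54
```

View pics/s72.png

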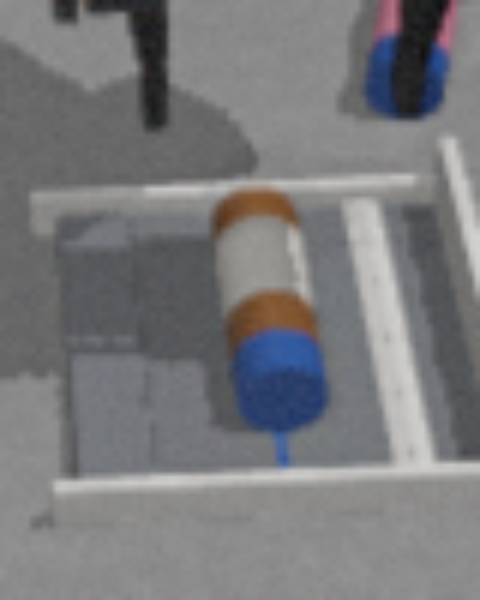

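Emit:
arm_command --series '[{"turn": [0, 0, 0.2], "linear": [-0.2, 0, 3], "claw": 6}, {"turn": [0, 0, 0], "linear": [0, 0, 3], "claw": 6}, {"turn": [0, 0, 0], "linear": [0, 0, 1], "claw": 6}, {"turn": [0, 0, 0], "linear": [0, 0, 1], "claw": 6}, {"turn": [0, 0, 0], "linear": [0, 0, 0], "claw": 6}]'

```text
clock: 9.45
position: [0.4776, 0.1989, 0.0613]
tool_rot: [3.125, 0.309, -0.002]
wrist_force: [-0.1, 0.5, 0.6]
opening: 0.705
```

Run:
```python
from go import *
delta(tray(-.0095,.003),.0312,TY)
im=optics.get_image('scene'); cv2.imwrite('pics/s8.png',cv2.resize(im[200:300,310:410],(600,600))[:,:,::-1])
im=optics.get_image('wrist'); cv2.imwrite('pics/w8.png',im[:,:,::-1])
```

```text
clock 9.45 pos [0.4776 0.1989 0.0613] F [-0.14  0.48  0.59] open 0.705
turn deg [ 0.05  0.07 -0.01] lin cm in present frame [-0.08 -0.02  3.01]  in target frame [-0.09 -0.01  3.01]
```

View pics/s8.png

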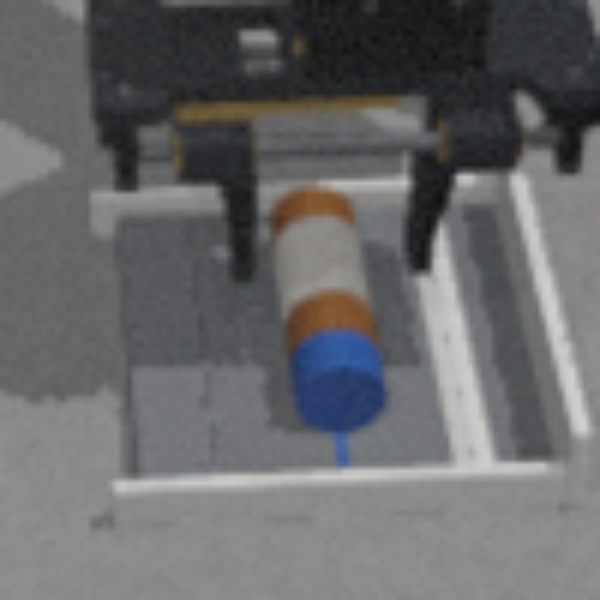

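View pics/w8.png

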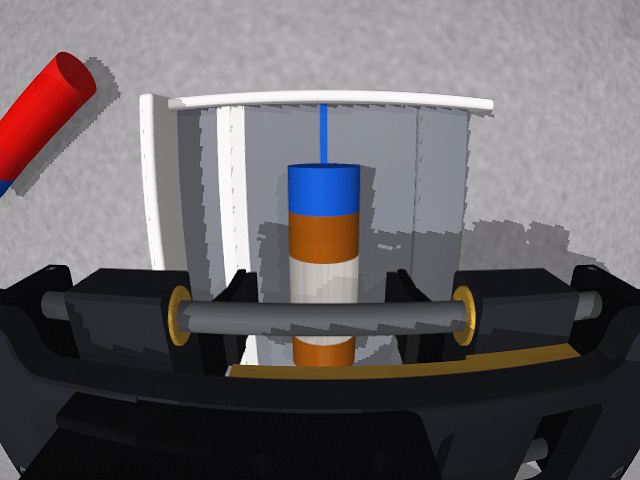

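Emit:
arm_command --series '[{"turn": [0, 0, 0], "linear": [-0.1, 0, 1.5], "claw": 6}, {"turn": [0, 0, 0], "linear": [0, 0, 1], "claw": 6}, {"turn": [0, 0, 0], "linear": [0, 0, 0.5], "claw": 6}, {"turn": [0, 0, 0], "linear": [0, 0, 0], "claw": 5}, {"turn": [0, 0, 0], "linear": [0, 0, 0], "claw": 4.2}]' --newtons 12

```text
clock: 10.05
position: [0.4771, 0.1991, 0.0322]
tool_rot: [-3.126, -0.31, -0.001]
wrist_force: [-1.0, -0.2, -0.9]
opening: 0.585
```

Emit:
arm_command --series '[{"turn": [0, 0, 0], "linear": [0, 0, 0], "claw": 4}, {"turn": [0, 0, 0], "linear": [0, 0, 0], "claw": 3.5}, {"turn": [0, 0, 0], "linear": [0, 0, 0], "claw": 3}, {"turn": [0, 0, 0], "linear": [0, 0, 0], "claw": 3}, {"turn": [0, 0, 0], "linear": [0, 0, 0], "claw": 3}]'

```text
clock: 10.55
position: [0.4769, 0.1989, 0.0322]
tool_rot: [-3.126, -0.31, -0.001]
wrist_force: [0.5, -0.2, 2.6]
opening: 0.408
```

Run:
```python
from go import *
delta(tray(-.0095,.003),.0312,TY)
im=optics.get_image('wrist'); cv2.imwrite('pics/w9.png',im[:,:,::-1])
```

```text
clock 10.55 pos [0.4769 0.1989 0.0322] F [ 0.53 -0.22  2.58] open 0.408
turn deg [-0.01 -0.03 -0.  ] lin cm in present frame [-0.02 -0.    0.1 ]  in target frame [-0.02 -0.    0.1 ]
```

View pics/w9.png

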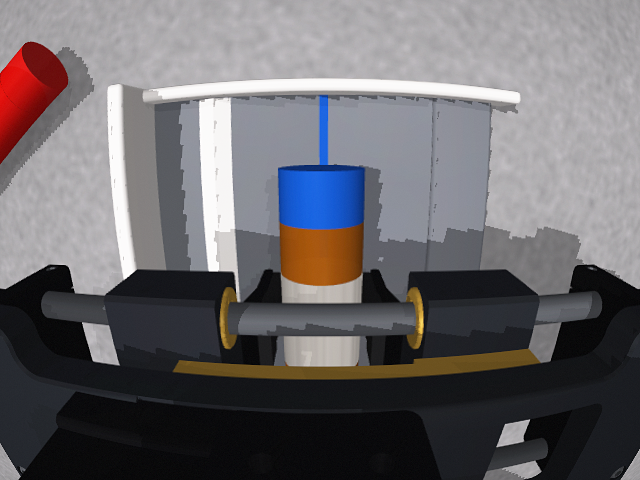

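Emit:
arm_command --series '[{"turn": [0, 0, 0], "linear": [0, 0, 0], "claw": 3}, {"turn": [0, 0, 0], "linear": [0, 0, 0], "claw": 3}, {"turn": [0, 0, 0], "linear": [0, 0, -0.3], "claw": 3}, {"turn": [0, 0, 0], "linear": [0, 0, -0.7], "claw": 3}, {"turn": [0, 0, 0], "linear": [0, 0, -1], "claw": 3}]' --newtons 20

```text
clock: 11.1
position: [0.4762, 0.1985, 0.0517]
tool_rot: [3.126, 0.309, -0.003]
wrist_force: [0.3, -0.0, -0.9]
opening: 0.404
```

Run:
```python
from go import *
delta(tray(-.0095,.003),.0312,TY)
im=optics.get_image('scene'); cv2.imwrite('pics/s10.png',cv2.resize(im[180:300,310:430],(600,600))[:,:,::-1])
```

```text
clock 11.1 pos [0.4762 0.1985 0.0517] F [ 0.35 -0.03 -0.93] open 0.404
turn deg [ 0.04  0.1  -0.02] lin cm in present frame [ 0.06 -0.02  2.05]  in target frame [ 0.06 -0.02  2.05]
```

View pics/s10.png

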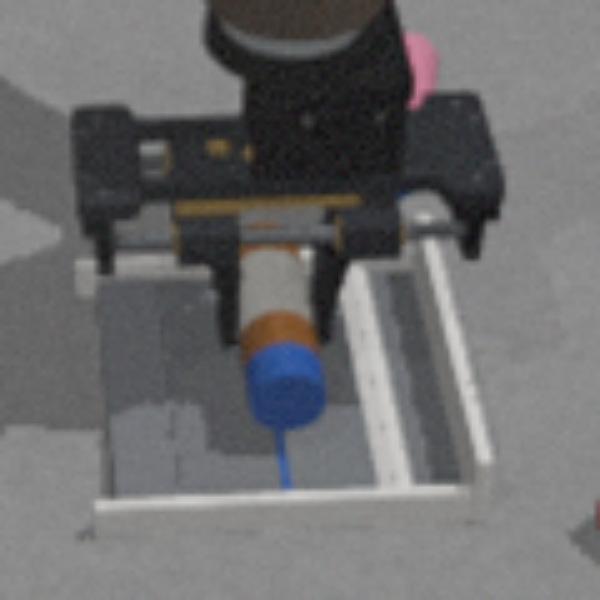

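Emit:
arm_command --series '[{"turn": [0, 0, 5.5], "linear": [0, 0, -1.5], "claw": 3}, {"turn": [0, 0, 5.5], "linear": [0, 0, -1.5], "claw": 3}, {"turn": [0, 0, 5.5], "linear": [0, 0, -1.5], "claw": 3}, {"turn": [0, 0, 5.5], "linear": [0, 0, -1.5], "claw": 3}, {"turn": [0, 0, 5.4], "linear": [0, 0, -1], "claw": 3}]'

```text
clock: 11.65
position: [0.477, 0.1992, 0.1234]
tool_rot: [-3.108, 0.446, -0.002]
wrist_force: [-0.2, 0.0, -1.5]
opening: 0.408
```

Run:
```python
from go import *
delta(roll(0,0),.09,RY)
```

```text
clock 11.65 pos [0.477  0.1992 0.1234] F [-0.21  0.05 -1.5 ] open 0.408
turn deg [-0.11 -0.07 -0.22] lin cm in present frame [15.02 34.72  3.29]  in target frame [14.89 34.77  3.34]
```

Emit:
arm_command --series '[{"turn": [0, 0, 0], "linear": [0.8, 1.9, 0], "claw": 3}, {"turn": [0, 0, 0], "linear": [1.5, 3.5, 0], "claw": 3}, {"turn": [0, 0, 0], "linear": [1.5, 3.5, 0], "claw": 3}, {"turn": [0, 0, 0], "linear": [1.5, 3.5, 0], "claw": 3}, {"turn": [0, 0, 0], "linear": [1.5, 3.5, 0], "claw": 3}]'

```text
clock: 12.15
position: [0.498, 0.0259, 0.1224]
tool_rot: [-3.11, 0.439, -0.001]
wrist_force: [2.0, -0.1, -1.2]
opening: 0.405
```

Emit:
arm_command --series '[{"turn": [0, 0, 0], "linear": [1.5, 3.5, 0], "claw": 3}, {"turn": [0, 0, 0], "linear": [1.5, 3.5, 0], "claw": 3}, {"turn": [0, 0, 0], "linear": [1.5, 3.5, 0], "claw": 3}, {"turn": [0, 0, 0], "linear": [1.5, 3.5, 0], "claw": 3}, {"turn": [0, 0, 0], "linear": [1.5, 3.5, 0], "claw": 3}]'

```text
clock: 12.65
position: [0.5215, -0.1632, 0.1223]
tool_rot: [-3.11, 0.44, -0.001]
wrist_force: [0.1, 0.9, -0.6]
opening: 0.407
```

Emit:
arm_command --series '[{"turn": [0, 0, 0], "linear": [0.7, 1.4, 0], "claw": 3}, {"turn": [0, 0, 0], "linear": [0, 0, 0], "claw": 3}, {"turn": [0, 0, 0], "linear": [0, 0, 0], "claw": 3}]'

```text
clock: 12.95
position: [0.5241, -0.1768, 0.1218]
tool_rot: [-3.11, 0.441, 0.0]
wrist_force: [-0.7, -0.5, -1.1]
opening: 0.405
```

Run:
```python
from go import *
delta(roll(0,0),.0635,RY)
im=optics.get_image('wrist'); cv2.imwrite('pics/w11.png',im[:,:,::-1])
im=optics.get_image('scene'); cv2.imwrite('pics/s11.png',cv2.resize(im[170:310,130:270],(600,600))[:,:,::-1])
```

```text
clock 12.95 pos [ 0.5241 -0.1768  0.1218] F [-0.65 -0.47 -1.13] open 0.405
turn deg [-0.02  0.02 -0.03] lin cm in present frame [-0.05 -0.05  5.83]  in target frame [-0.05 -0.05  5.83]
```

View pics/w11.png

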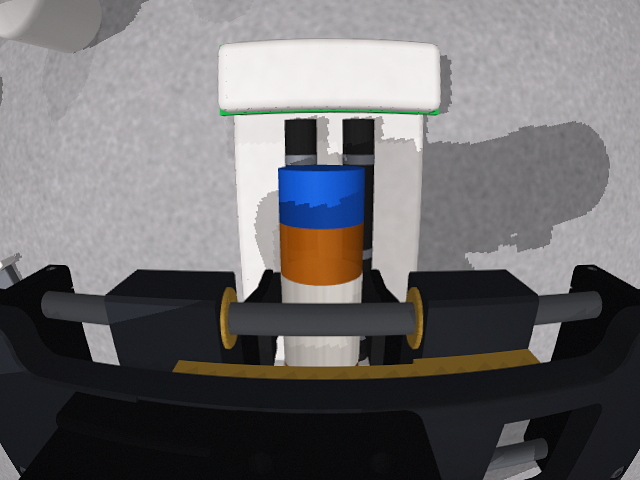

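View pics/s11.png

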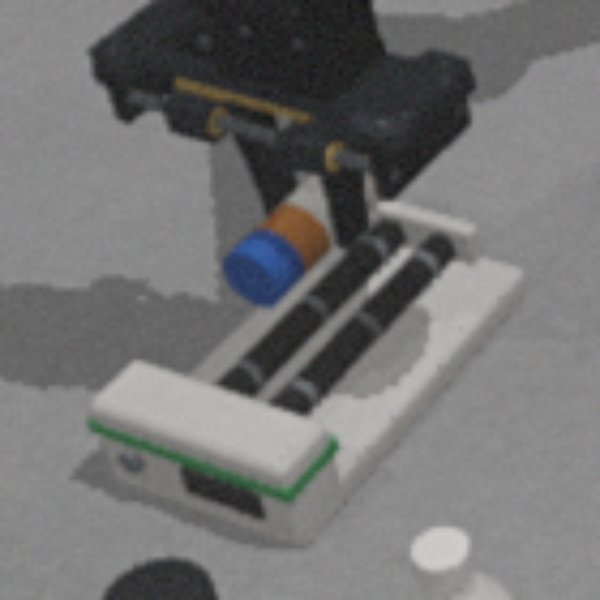

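Run:
```python
from go import *
c=optics.get_calibration('wrist'); K=np.array(c['mtx']);T=np.array(c['extrinsics'])
f=K[0,0];print(K.tolist())
def ray(col,row,z):
    u=np.array([col-K[0,2],row-K[1,2]]); r=np.linalg.norm(u); th=r/f
    d=T[:3,:3]@np.array([*(u/r*np.sin(th)),np.cos(th)]); o=T[:3,3]; return o+d*(z-o[2])/d[2]
C,S=np.cos(RY),np.sin(RY)
for l,r,row in((285,375,135),(316.5,343,135),(285,375,155),(316.5,343.5,125)):
    P=[ray(a,row,.040) for a in(l,r)]; m=(P[0]+P[1])/2; p=m[:2]-RO; print(np.linalg.norm(P[0]-P[1]),'mid in roller frame',C*p[0]+S*p[1],-S*p[0]+C*p[1])
P=ray(321,140,.040)[:2]-RO; print(C*P[0]+S*P[1],-S*P[0]+C*P[1])
im=cv2.imread('pics/w11.png'); cv2.imwrite('pics/w11c.png',cv2.resize(im[20:300,200:460],(743,800))[:600])
```

```text
[[371.64829954431775, 0.0, 321.2301723385252], [0.0, 371.64829954431775, 235.8474125333929], [0.0, 0.0, 1.0]]
0.05520126132254812 mid in roller frame 0.07316811270025025 -0.005128086509732597
0.01618307235436709 mid in roller frame 0.07289122994064741 -0.004903914116419106
0.05549850614154107 mid in roller frame 0.06074812849223708 -0.005168633834170721
0.01645689127008503 mid in roller frame 0.07907659368109872 -0.005040888055835829
0.06976138471906716 0.0004393136977391236
```

View pics/w11c.png

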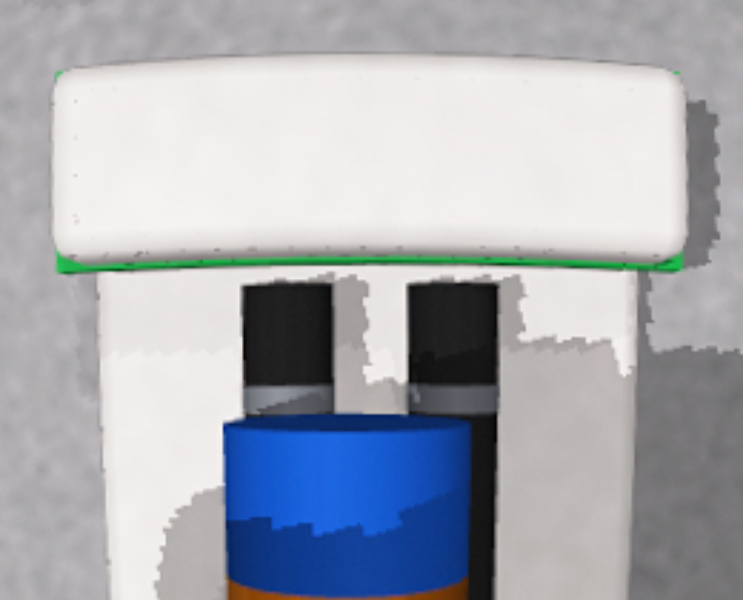

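Emit:
arm_command --series '[{"turn": [0, 0, 0], "linear": [-0.05, 0.1, 1], "claw": 3}, {"turn": [0, 0, 0], "linear": [0, 0.1, 1.2], "claw": 3}, {"turn": [0, 0, 0], "linear": [0, 0.1, 1.2], "claw": 3}, {"turn": [0, 0, 0], "linear": [0, 0, 0], "claw": 3}, {"turn": [0, 0, 0], "linear": [0, 0, 0], "claw": 3}]'

```text
clock: 13.55
position: [0.5228, -0.1798, 0.0871]
tool_rot: [3.11, -0.439, -0.002]
wrist_force: [0.0, 1.0, -1.4]
opening: 0.411
```

Run:
```python
from go import *
delta(roll(0,0),.0635,RY)
im=optics.get_image('wrist'); cv2.imwrite('pics/w12.png',cv2.resize(im[60:300,200:460],(650,600))[:,:,::-1])
im=optics.get_image('scene'); cv2.imwrite('pics/s12.png',cv2.resize(im[190:310,140:260],(600,600))[:,:,::-1])
im=optics.get_image('top'); cv2.imwrite('pics/t12.png',cv2.resize(im[160:310,390:520],(520,600))[:,:,::-1])
```

```text
clock 13.55 pos [ 0.5228 -0.1798  0.0871] F [ 0.04  0.99 -1.38] open 0.411
turn deg [0.03 0.08 0.02] lin cm in present frame [-0.01 -0.37  2.36]  in target frame [-0.01 -0.37  2.36]
```

View pics/w12.png

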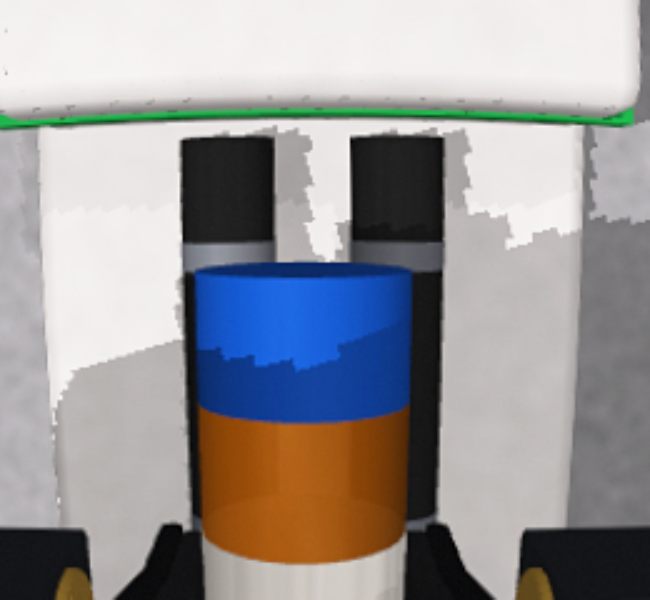

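View pics/s12.png

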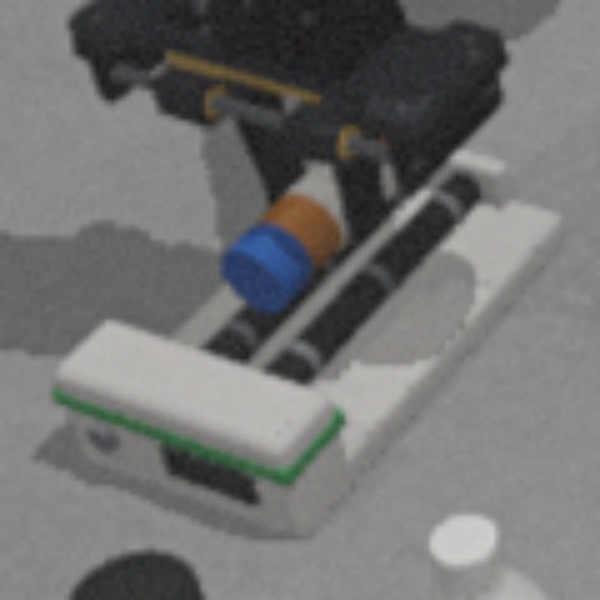

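View pics/t12.png

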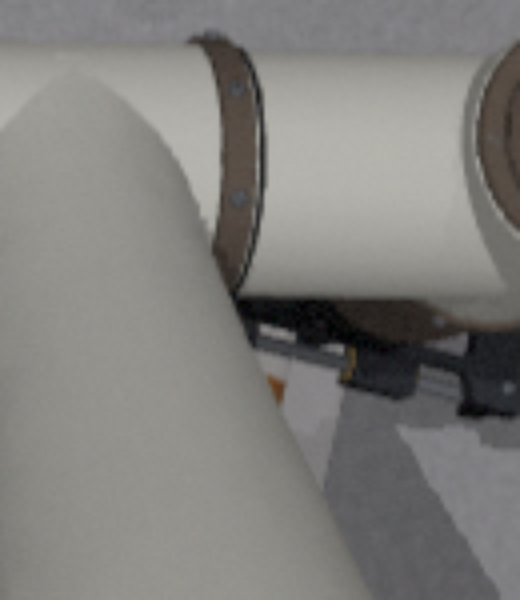

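Emit:
arm_command --series '[{"turn": [0, 0, 0], "linear": [0, 0.15, 0.8], "claw": 3}, {"turn": [0, 0, 0], "linear": [0, 0, 0.7], "claw": 3}, {"turn": [0, 0, 0], "linear": [0, 0, 0.4], "claw": 3}, {"turn": [0, 0, 0], "linear": [0, 0, 0], "claw": 3}, {"turn": [0, 0, 0], "linear": [0, 0, 0], "claw": 3}]'

```text
clock: 14.2
position: [0.5226, -0.1813, 0.0687]
tool_rot: [3.111, -0.44, -0.0]
wrist_force: [-0.2, -0.3, -1.9]
opening: 0.406
```

Run:
```python
from go import *
delta(roll(0,-.005),.0635,RY)
im=optics.get_image('wrist'); cv2.imwrite('pics/w13.png',cv2.resize(im[60:300,200:460],(650,600))[:,:,::-1])
im=optics.get_image('scene'); cv2.imwrite('pics/s13.png',cv2.resize(im[190:310,140:260],(600,600))[:,:,::-1])
```

```text
clock 14.2 pos [ 0.5226 -0.1813  0.0687] F [-0.22 -0.27 -1.88] open 0.406
turn deg [0.01 0.02 0.01] lin cm in present frame [-0.04 -0.02  0.52]  in target frame [-0.04 -0.02  0.52]
```

View pics/w13.png

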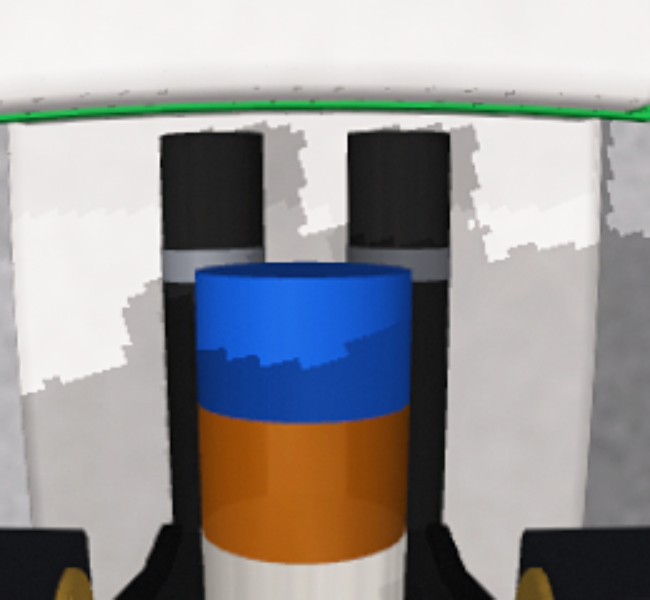

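View pics/s13.png

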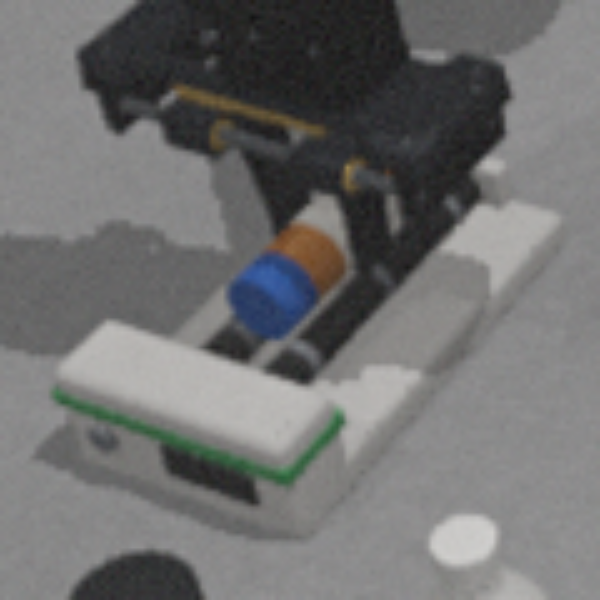

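Emit:
arm_command --series '[{"turn": [0, 0, 0], "linear": [0, 0.04, 0.2], "claw": 3}, {"turn": [0, 0, 0], "linear": [0, 0, 0.15], "claw": 3}, {"turn": [0, 0, 0], "linear": [0, 0, 0], "claw": 3}]'

```text
clock: 14.6
position: [0.5223, -0.1817, 0.0652]
tool_rot: [-3.111, 0.44, 0.001]
wrist_force: [0.1, 0.2, -0.9]
opening: 0.409
```

Emit:
arm_command --series '[{"turn": [0, 0, 0], "linear": [0, 0, 0.05], "claw": 3}, {"turn": [0, 0, 0], "linear": [0, 0, 0.05], "claw": 3}, {"turn": [0, 0, 0], "linear": [0, 0, 0], "claw": 3}]'

```text
clock: 14.9
position: [0.5225, -0.1817, 0.0644]
tool_rot: [3.111, -0.44, 0.0]
wrist_force: [0.6, 0.2, -0.8]
opening: 0.408
```

Emit:
arm_command --series '[{"turn": [0, 0, 0], "linear": [0, 0, 0.05], "claw": 3}, {"turn": [0, 0, 0], "linear": [0, 0, 0], "claw": 3}]'

```text
clock: 15.1
position: [0.5226, -0.1818, 0.0642]
tool_rot: [3.11, -0.44, 0.0]
wrist_force: [-1.3, -1.5, 1.1]
opening: 0.408
```

Emit:
arm_command --series '[{"turn": [0, 0, 0], "linear": [0, 0, 0.04], "claw": 3}, {"turn": [0, 0, 0], "linear": [0, 0, 0], "claw": 3}]'

```text
clock: 15.3
position: [0.5226, -0.1819, 0.064]
tool_rot: [3.11, -0.439, 0.001]
wrist_force: [-1.6, -1.1, 4.8]
opening: 0.407
```

Emit:
arm_command --series '[{"turn": [0, 0, 0], "linear": [0, 0, 0.04], "claw": 3}, {"turn": [0, 0, 0], "linear": [0, 0, 0], "claw": 3}]'

```text
clock: 15.5
position: [0.5226, -0.1819, 0.064]
tool_rot: [3.11, -0.439, 0.001]
wrist_force: [-2.2, -0.8, 7.0]
opening: 0.404
```

Emit:
arm_command --series '[{"turn": [0, 0, 0], "linear": [0, 0, -0.06], "claw": 3}, {"turn": [0, 0, 0], "linear": [0, 0, 0], "claw": 3.7}, {"turn": [0, 0, 0], "linear": [0, 0, 0], "claw": 4}, {"turn": [0, 0, 0], "linear": [0, 0, 0], "claw": 4.5}, {"turn": [0, 0, 0], "linear": [0, 0, 0], "claw": 5}]' --newtons 5

```text
clock: 16.0
position: [0.5225, -0.1815, 0.0634]
tool_rot: [-3.11, 0.44, 0.0]
wrist_force: [0.9, 1.4, 0.4]
opening: 0.53
```

Run:
```python
from go import *
delta(roll(0,-.005),.0635,RY)
im=optics.get_image('wrist'); cv2.imwrite('pics/w14.png',cv2.resize(im[60:400,160:480],(565,600))[:,:,::-1])
```

```text
clock 16.0 pos [ 0.5225 -0.1815  0.0634] F [0.87 1.35 0.42] open 0.53
turn deg [-0.01  0.01  0.01] lin cm in present frame [-0.03 -0.04 -0.01]  in target frame [-0.03 -0.04 -0.01]
```

View pics/w14.png

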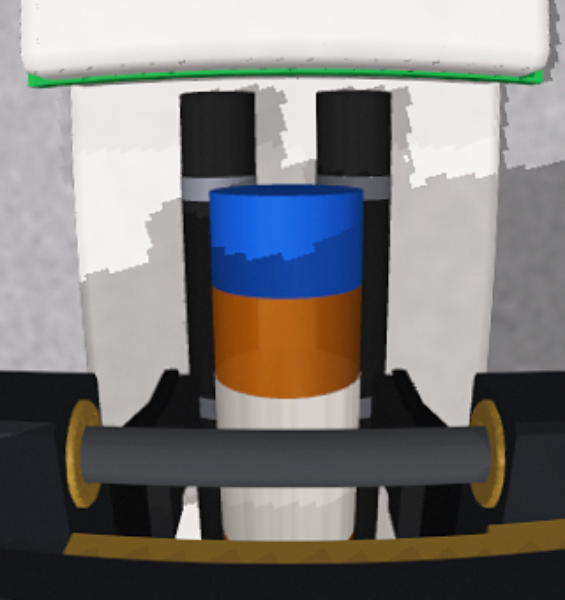

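Released: in the wrist crop the vial (cols 210–363) sits midway between the rollers (181–391), with the fingers clear. I'll open a little more, then retreat straight up.

Emit:
arm_command --series '[{"turn": [0, 0, 0], "linear": [0, 0, 0], "claw": 5.5}, {"turn": [0, 0, 0], "linear": [0, 0, -0.5], "claw": 5.5}, {"turn": [0, 0, 0], "linear": [0, 0, -1.5], "claw": 5.5}, {"turn": [0, 0, 0], "linear": [0, 0, -2.5], "claw": 5.5}, {"turn": [0, 0, 0], "linear": [0, 0, -3], "claw": 5.5}]'

```text
clock: 16.55
position: [0.5218, -0.1816, 0.1389]
tool_rot: [3.111, -0.44, -0.004]
wrist_force: [-0.2, -0.3, 0.1]
opening: 0.632
```

Emit:
arm_command --series '[{"turn": [0, 0, 0], "linear": [-1, -3, -3], "claw": 5.5}, {"turn": [0, 0, 0], "linear": [-1, -4, -2], "claw": 5.5}, {"turn": [0, 0, 0], "linear": [-2, -4, 0], "claw": 5.5}, {"turn": [0, 0, 0], "linear": [-2, -4, 0], "claw": 5.5}, {"turn": [0, 0, 0], "linear": [-2, -4, 0], "claw": 5.5}]'

```text
clock: 17.05
position: [0.4978, 0.0246, 0.1894]
tool_rot: [-3.11, 0.44, -0.002]
wrist_force: [0.6, 0.2, -0.2]
opening: 0.631
```

Emit:
arm_command --series '[{"turn": [0, 0, 0], "linear": [0, -4, 0], "claw": 5.5}, {"turn": [0, 0, 0], "linear": [0, -3, 0], "claw": 5.5}, {"turn": [0, 0, 0], "linear": [0, 0, 0], "claw": 5.5}, {"turn": [0, 0, 0], "linear": [0, 0, 0], "claw": 5.5}, {"turn": [0, 0, 0], "linear": [0, 0, 0], "claw": 5.5}]'

```text
clock: 17.55
position: [0.5173, 0.0896, 0.1887]
tool_rot: [3.11, -0.441, -0.001]
wrist_force: [-0.5, -0.0, -0.3]
opening: 0.635
```

Run:
```python
from go import *
delta(roll(0,-.005),.0635,RY)
im=optics.get_image('top'); cv2.imwrite('pics/t15.png',im[:,:,::-1]); 
ims=optics.get_image('scene'); cv2.imwrite('pics/s15.png',cv2.resize(ims[190:310,140:260],(600,600))[:,:,::-1])
cv2.imwrite('pics/t15c.png',cv2.resize(im[165:310,395:510],(476,600))[:,:,::-1])
for cam in('top','scene'):
  for d in optics.tip_of(cam,'vial_center')[:4]: print(cam,d,px2w(cam,*d['pixel'],.057))
  for d in optics.tip_of(cam,'bed')[:1]: print(cam,'bed',d,px2w(cam,*d['pixel'],.057))
```

```text
clock 17.55 pos [0.5173 0.0896 0.1887] F [-0.51 -0.03 -0.29] open 0.635
turn deg [ 0.02  0.02 -0.04] lin cm in present frame [ 8.01 25.85 12.52]  in target frame [ 7.98 25.86 12.52]
top {'pixel': [237.8, 456.3], 'p': 0.89} [ 0.52958886 -0.18800988  0.057     ]
top bed {'pixel': [238.5, 455.1], 'p': 0.8} [ 0.52821662 -0.18549309  0.057     ]
scene {'pixel': [240.9, 206.7], 'p': 0.97} [ 0.53059668 -0.17790293  0.057     ]
scene {'pixel': [206.6, 388.1], 'p': 0.76} [0.33627226 0.24787709 0.057     ]
scene {'pixel': [274.2, 452.4], 'p': 0.69} [0.56488107 0.39900964 0.057     ]
scene bed {'pixel': [240.3, 207.1], 'p': 0.72} [ 0.52834496 -0.17770441  0.057     ]
```

View pics/t15c.png

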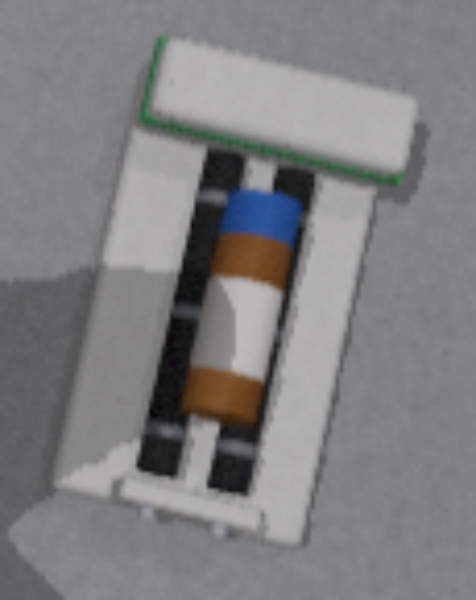

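View pics/s15.png

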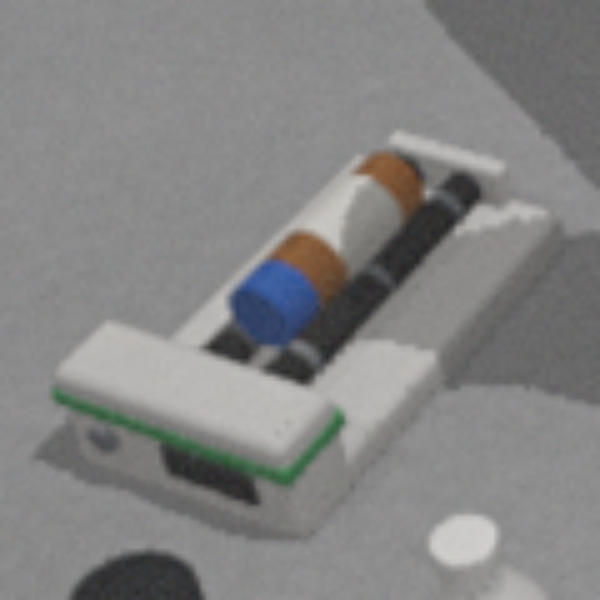

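Run:
```python
from h import *
print(robot.hand_in())
```

```text
the job is handed in; nothing more can be done
None
```

The vial is lying between the two rollers of the bottle roller, in line with them, and I handed the job in at about 17.8 s. No verdict was reported.

- **Rolling out:** I pressed the closed fingertips lightly on top of the amber vial and rolled it over the rib. The highest vertical force I read was about 10 N.
- **Pick-up:** Once it had settled in the open groove I gripped it at up to 20 N and lifted it. The jaw opening stayed at about 35 mm throughout the carry, so it did not slip.
- **Placing:** I set it down with about 7 N on the rollers, opened the fingers and moved the arm away.

**Last checks:** After the arm had moved away, the top and scene views show the vial between the rollers. Its centre is within about 3 mm of the bed point in both views. I judged "lying still" from those single pictures, not from a speed measurement. The wash bottle, beaker and jar were never approached. I did not measure their positions again at the end.

**One disagreement:** My first estimate of the roller, from the top and scene cameras, was about 5 mm off sideways from what the wrist camera showed. I trusted the wrist view, because it had matched the groove well, and corrected by that amount before setting the vial down.

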